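# Seat the vice head in the geared rotary base

### The job

Take the little jeweller's vice head out of the wooden rack and fit it into the bore of the rotary base so that the slot in its foot drops over the drive bar and its flange sits flush on the base, then let go. The bar lies deep in the bore and stands at a different angle each time: rest the head on it lightly and turn it gently until you feel it drop, without forcing the bar. Leave the wooden head in the rack and the other things on the bench alone.

Things in the scene. Friction and masses are not known exactly. Their poses are not given: they have to be found in the camera images.
- vice_head: Loose metal vice head, 0.35-0.6 kg, upright in the rack at the start. Origin: centre of the underside of its round flange (44 mm across, 8 mm thick); z up along the shank. Above the flange a metal block 50 mm along x, 36 mm along y, from 8 to 50 mm above the origin; its upper 14 mm is two jaws with a 12 mm gap along x. Grip it across the 36 mm flat faces that look along +y and -y.
- vice_foot (a point): Centre of the foot of the vice head's round steel shank (30 mm in diameter), 45 mm below the head's origin, same axes. Across the foot along x runs a slot 8 mm wide and 13 mm deep, open below and at both ends. The head fits either way round (half turn).
- rotary_base: Base bolted to the bench: grey box 130 x 130 mm, 80 mm high, on a foot plate 150 x 150 mm. Origin: centre of its underside; its knob is on the -x face; z up. A bore 31.8 mm in diameter with 3 mm chamfer goes 46 mm straight down the middle of the top.
- bore_mouth (a point): Centre of the bore's mouth, level with the base's top face, 80 mm above the bench, axes as the base. The origin of a seated vice head is here. Not lined up (more than about 0.06 rad off), the head stands on the drive bar with its flange 9 mm above the top face; lined up, it drops till the flange lies on the face.
- spindle: Spindle end in the bore. Origin: centre of the bore's bottom, 46 mm below its mouth, axes as the base. It carries, centred, a steel drive bar 28.5 mm long, 6.4 mm wide, 10 mm high. These axes do NOT show the bar's direction: it lies anywhere within 0.8 rad (46 degrees) either side of the base's x axis, different each time. A gear locks it: it does not turn by hand.
- rack: Fixed wooden rack, 90 mm along its x, 250 mm along its y, 58 mm high; origin: centre of its underside. Two holes of 36 mm diameter through it, at 68 mm either side of the origin along y. The heads hang in them, flange on the rack's top.
- wood_head: Bystander: the other head in the rack, a round wooden mushroom 54 mm across and 56 mm tall above its flange underside (its origin), on the same steel shank. Leave it.
- solder_disc: Bystander: loose white disc, 90 mm across, 18 mm high, lying flat; origin: centre of its underside.
- jar: Bystander: small loose glass jar, 48 mm across, 60 mm high with its lid; origin: centre of its underside.
- driver: Bystander: loose screwdriver with a blue handle lying on the bench.
Not all that is in view belongs to the job. Leave any green look-alike of the vice_head alone. Of the things shaped like the rotary_base, the grey one is meant.

How it is judged:
On the way, in this order (a step that is already met when the one before it is completed fails the run):
1. the vice head is lifted clear of the rack (z of vice_head in the frame of rack above 0.105 m), for 0.1 s.
2. its shank is in the bore of the rotary base, flange less than 25 mm above the top face (horizontal distance between vice_head and bore_mouth below 0.003 m and z of vice_head in the frame of bore_mouth below 0.025 m), for 0.1 s.
At the end, for the whole second after the job is handed in: The vice head stands upright (within 0.04 rad) in the bore, within 3 mm of its axis, its flange on the base's top face (within 2 mm, possible only with the slot over the drive bar), at rest and released; the wooden head is still in its rack hole, not moved by more than 10 mm (z of vice_head in the frame of bore_mouth below 0.002 m and horizontal distance between vice_head and bore_mouth below 0.003 m and angle between vice_head's own z axis and vertical below 0.04 rad and linear speed of vice_head below 0.01 m/s and z of wood_head in the frame of rack below 0.062 m and distance of wood_head from where it was at the start of the episode below 0.01 m); the robot touches nothing.
It fails at once if the drive bar is forced: the vice head presses or wrenches on the spindle with more than 60 N (contact force between vice_head and spindle above 60 N).
It fails at once if the wooden head is pulled or knocked out of the rack (distance of wood_head from where it was at the start of the episode above 0.03 m).
It fails at once if a bystander on the bench is shifted by more than 20 mm (distance of any of solder_disc, jar, driver from where it was at the start of the episode above 0.02 m).
It also fails if it takes over 72 s, if anything falls off the work surface, if the arm or the gripper's body presses on something with over 40 N, if the wrist force passes 120 N, or if a joint passes its speed limit or range.

### The arm

A 6-joint arm with a two-finger parallel gripper is mounted at the origin on the work surface. World frame = base frame: x ahead of the robot, y to its left, z up, the work surface at z = 0. Lengths are in m, angles in rad, forces in N, time in s.
With the tool pointing down it reaches from about 0.375 to 0.925 m from the base axis. Payload 5.7 kg.
Tool frame: the origin (TCP) lies midway between the tips of the shut fingers; the grasp point (between the pads) lies 19 mm behind it; z points along the fingers, y is the line along which they close (so a half turn about z gives the same grasp; the last joint's range is limited). The gripper opens to 85 mm and grips with 20 to 120 N. Pads are 22 mm wide; open, the fingers measure 114 mm over their backs; the gripper's body (76 mm by 85 mm) begins 54 mm behind the grasp point. The pads swing forward as they close: fully open they stand 13 mm farther back than shut.
Start: joints at [-1.222, 0.359, 1.51, -0, 1.272, -0.115], TCP at [0.268, -0.537, 0.231] pointing down, gripper open.
Joint ranges: [-2.97, 2.97], [-1.01, 2.36], [0.21, 2.38], [-0.96, 4.11], [0.2, 2.71], [-2.98, 2.98]. Speed limits (rad/s): [2.39, 2.39, 3.14, 3.14, 3.14, 3.14].

### API

Orientations are given as [roll, pitch, yaw] about the fixed x, y, z axes, in that order (R = Rz(yaw) Ry(pitch) Rx(roll)).
In Python, from rig import manip gives the robot as it stands.
- The arm moves only by the tool send_rows, never from a script. Its argument "rows" is a list of rows, each an object with "slide": the shift along the tool's x, y, z normalised to -1 to 1, where 1 is 0.3 m, a list of three; "angular": the turn, a rotation vector about the tool's x, y, z normalised to -1 to 1, where 1 is 90 degrees, a list of three; "jaw": the gripper's target within -1 to 1 (fully open at 1, half-way at 0, shut at -1). A call has 1 to 10 rows; each row is the pose to reach, as a shift and turn from the pose commanded when the call began, along the tool's axes at that moment; what a row does not reach only later rows make up. A row lasts 1/10 s, in which the tool goes at most 50 mm and 8.59 degrees, less where a joint would pass 70% of its speed; a pose out of reach is approached as far as the arm can. A call with a number of a shift or a turn outside -1 to 1 is refused whole. A call with a gripper value outside its range is refused whole. The fingers move at their own pace and stop on an object; "squeeze" is the grip in N (left out, the last holds). Time passes only in rows, so rows that repeat a pose let the fingers close. It gives the time, the measured TCP pose, the force, the opening and the grip force at its end, in the units of the state.
- manip.observe(): the state, without advancing time (a new reading comes with each control period).
- manip.grab_frame(name): name is "side" or "top"; returns the picture (480x640x3 uint8, blue, green, red); there is no depth.
- manip.camera_params(name): a dict with "fx", "fy", "cx", "cy" (pixels), "rvec" (rotation vector, rad) and "tvec" (3), from world to camera coordinates, as OpenCV has them. Camera axes: x right, y down, z forward; pixel columns grow to the right and rows downward; lengths in m; the calibration is good to about 2 mm. A picture is of the moment at which its call begins. camera_params takes no time and is no camera call.
- manip.hand_in(): hands the job in; it is judged then, once.
The state is a dict: "clock": time; "q": joint angles; "joint_vel": joint speeds; "joint_torque": joint torques, N m; "tcp_pos": TCP position; "tcp_rot": TCP orientation; "wrist_force": force on the tool from outside, world axes, zero at the start; "ft_torque": the same for the moment, N m; "finger_gap": opening from 0.0 (shut) to 1.0 (fully open); "finger_force": force on a finger pad.
Only numpy, scipy, OpenCV 4.12 (cv2) and the standard library are available. Lean on these libraries where they do the work, as an engineer would, in place of code of your own. Each camera call takes 0.05 s, during which the arm holds its last target. There are 200 camera calls.

## Working session

There is one attempt and no reset: what is moved stays moved. The work goes in short steps, Python scripts to look and compute and a tool call to move; the robot and the scene stay as the last step left them, time stands still between calls to the robot, and variables do not carry over. Pictures are saved under pics/ and viewed, at most 10 in all, crops included, and the job is handed in when it is done.

Besides the shell and the picture viewer there is one more tool, called after "Call:" as a command line: name --argument value ..., lists and objects as JSON in quotes. send_rows: Moves the arm, as the interface text tells. Scaled input: -1 to 1 covers 0.3 m each way for a shift and 90 degrees each way for a turn. Its arguments: {"type":"object","properties":{"rows":{"type":"array","items":{"type":"object","properties":{"slide":{"type":"array","items":{"type":"number"}},"angular":{"type":"array","items":{"type":"number"}},"jaw":{"type":"number"}}}},"squeeze":{"type":"number"}},"required":["rows"]}

```bash
mkdir -p pics; python3 - <<'E'
from rig import manip
import cv2
for n in ("side","top"):
    cv2.imwrite(f"pics/{n}0.png",manip.grab_frame(n)); print(n,manip.camera_params(n))
print(manip.observe())
E
```

```text
side {'fx': 575.9949895317874, 'fy': 575.9949895317874, 'cx': 328.00715804346885, 'cy': 242.7633065248312, 'rvec': array([ 2.20152259, -0.09324322,  0.04033404]), 'tvec': array([-0.60548994,  0.08410729,  1.13752478])}
top {'fx': 464.7277540099302, 'fy': 464.7277540099302, 'cx': 314.88168984841263, 'cy': 240.94232941860292, 'rvec': array([ 2.08664586, -2.12623705,  0.1735111 ]), 'tvec': array([-0.00690106,  0.58427301,  0.8659775 ])}
{'clock': 0.1, 'q': array([-1.22212281e+00,  3.59494533e-01,  1.51134876e+00,  3.23054849e-06,
        1.27249743e+00, -1.15064077e-01]), 'joint_vel': array([-3.73287261e-04, -1.70168090e-03, -1.77118493e-03,  2.27788903e-03,
        1.42977894e-03,  5.53160842e-05]), 'joint_torque': array([ 1.28915286e-03, -5.28648019e+01, -2.79349011e+01,  1.03417528e-04,
        5.12025843e-03,  1.22934145e-05]), 'tcp_pos': array([ 0.26817429, -0.53603232,  0.23049165]), 'tcp_rot': array([-3.13985649e+00, -2.03762596e-04,  4.63736462e-01]), 'wrist_force': array([ 0.60771758,  0.80588363, -0.35195022]), 'ft_torque': array([ 0.01199605,  0.02707014, -0.01452031]), 'finger_force': 0.0, 'finger_gap': 0.9958323278005106}
```

View pics/top0.png

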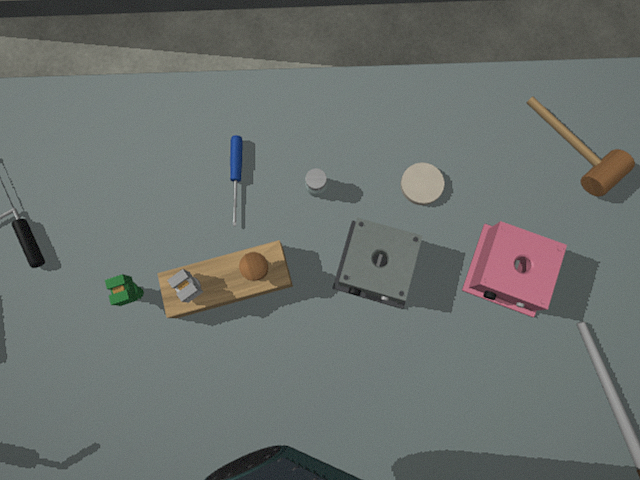

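View pics/side0.png

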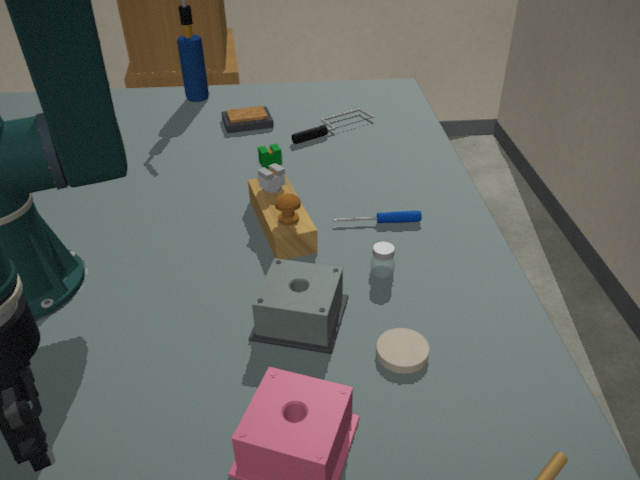

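Top view: vice head at about (184,285), wooden head at (253,266), and the grey base's bore at (380,259) with the bar visible inside. I'll enlarge these.

```bash
python3 - <<'E'
import cv2,numpy as np
t=cv2.imread("pics/top0.png");s=cv2.imread("pics/side0.png")
f=lambda im,x,y,w,h,k:cv2.resize(im[y:y+h,x:x+w],None,fx=k,fy=k,interpolation=cv2.INTER_CUBIC)
A=f(t,155,260,50,37,8)   # 400x296
B=f(t,365,245,30,28,10) #300x280
C=f(t,330,210,100,100,3) #300x300
D=f(s,240,150,80,74,4) #320x296... 
o=np.zeros((600,800,3),np.uint8)
def put(im,x,y): o[y:y+im.shape[0],x:x+im.shape[1]]=im
put(A,0,0);put(B,400,0);put(C,400,300);put(D,0,300)
cv2.imwrite("pics/crop0.png",o)
E
```

```text
(no output)
```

View pics/crop0.png

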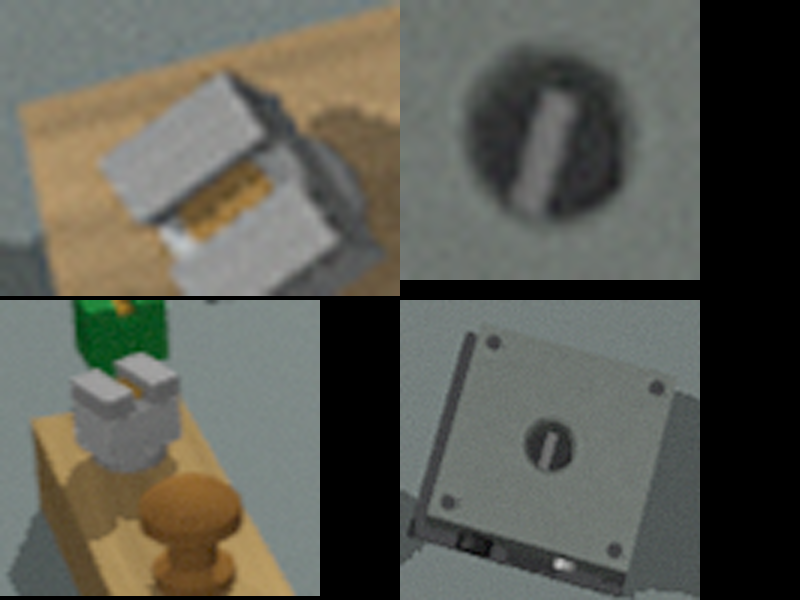

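```bash
cat > h.py <<'E'
from rig import manip
import numpy as np,cv2
def cam(n):
    p=manip.camera_params(n);K=np.array([[p['fx'],0,p['cx']],[0,p['fy'],p['cy']],[0,0,1]]);return K,p['rvec'],p['tvec']
def back(n,uv,z):
    K,r,t=cam(n);R=cv2.Rodrigues(r)[0];c=-R.T@t
    d=R.T@np.linalg.solve(K,[uv[0],uv[1],1]);return c+d*(z-c[2])/d[2]
def proj(n,P):
    K,r,t=cam(n);return cv2.projectPoints(np.atleast_2d(np.array(P,float)),r,t,K,None)[0].reshape(-1,2)
E
python3 - <<'E'
from h import *
np.set_printoptions(precision=4,suppress=True)
A=lambda x,y:(155+x/8-.44,260+y/8-.44)
B=lambda x,y:(365+(x-400)/10-.45,245+y/10-.45)
C=lambda x,y:(330+(x-400)/3-.33,210+(y-300)/3-.33)
pts={k:back("top",A(*k),.108) for k in [(225,72),(268,135),(145,222),(100,165),(300,180),(340,240)]}
for k,v in pts.items(): print(k,v)
c=back("top",A(221,201.5),.108);print("vice",c)
d=lambda a,b:np.degrees(np.arctan2(*(b-a)[1::-1]))
P=list(pts.values());print("ydir",d(P[3],P[0]),d(P[2],P[1]),"xdir",d(P[1],P[0]),d(P[2],P[3]),d(P[5],P[4]), d(P[5],P[0]))
b=back("top",B(549,131),.08);print("bore",b,back("top",C(550,446),.08))
cs=[back("top",C(*k),.08) for k in [(475,325),(675,378),(625,578),(425,517)]]
print("corners",np.array(cs),np.mean(cs,0))
print("base x",d(cs[2],cs[1]),d(cs[3],cs[0]),d(cs[1],cs[0])-90)
e=[back("top",B(*k),.044) for k in [(560,93),(530,207),(545,95),(512,205),(577,100),(545,210)]]
print("bar",d(e[1],e[0]),d(e[3],e[2]),d(e[5],e[4]),e[0],e[1])
print("side of vice top, bore",proj("side",[c,b]))
print(back("side",(299.5,285),.08))
E
```

```text
(225, 72) [0.5268 0.2284 0.108 ]
(268, 135) [0.5118 0.2177 0.108 ]
(145, 222) [0.4921 0.2457 0.108 ]
(100, 165) [0.5056 0.2569 0.108 ]
(300, 180) [0.5012 0.2099 0.108 ]
(340, 240) [0.4871 0.2    0.108 ]
vice [0.4965 0.2282 0.108 ]
ydir -53.31113161973491 -54.87509978040199 xdir 35.481120591273424 39.627208611783686 34.883035399365 35.55443209953766
bore [ 0.5442 -0.1415  0.08  ] [ 0.5429 -0.1418  0.08  ]
corners [[ 0.6232 -0.0967  0.08  ]
 [ 0.5853 -0.2236  0.08  ]
 [ 0.4586 -0.185   0.08  ]
 [ 0.4991 -0.0612  0.08  ]] [ 0.5415 -0.1416  0.08  ]
base x -16.93930974156809 -15.987678388694867 -16.661839108396748
bar -16.87080444038271 -18.74626418389101 -18.34797692209944 [ 0.5574 -0.148   0.044 ] [ 0.5347 -0.1411  0.044 ]
side of vice top, bore [[269.9484 169.7166]
 [298.4144 285.1035]]
[ 0.5461 -0.1414  0.08  ]
```

Positions: vice (0.497, 0.228) with its x-axis at 36°, bore (0.544, -0.1415), bar at about -18°. The side view agrees to within 2 mm.

```bash
cat >> h.py <<'E'
from scipy.spatial.transform import Rotation as Ro
def go(p,yaw,p0=None,r0=None):
    s=manip.observe();p0=s['tcp_pos'] if p0 is None else p0;r0=s['tcp_rot'] if r0 is None else r0
    R=Ro.from_euler('xyz',r0);T=Ro.from_euler('xyz',[np.pi,0,np.radians(yaw)])
    print("slide",np.round(R.inv().apply(np.array(p)-p0)/.3,4),"ang",np.round((R.inv()*T).as_rotvec()/(np.pi/2),4))
E
python3 -c "
from h import *
go([.497,.228,.20],36); go([.44,-.2,.22],30)"
```

```text
slide [ 1.8213 -1.9364  0.1054] ang [-0.0011 -0.0002 -0.1048]
slide [ 1.0133 -0.7456  0.0365] ang [-0.0011 -0.0002 -0.0381]
```

Call:
send_rows --rows '[{"slide": [0.09,-0.1,0],"angular": [0,0,0],"jaw": 1},{"slide": [0.19,-0.2,0],"angular": [0,0,0],"jaw": 1},{"slide": [0.28,-0.3,0],"angular": [0,0,0],"jaw": 1},{"slide": [0.38,-0.4,0],"angular": [0,0,0],"jaw": 1},{"slide": [0.47,-0.5,0],"angular": [0,0,0],"jaw": 1},{"slide": [0.57,-0.6,0],"angular": [0,0,0],"jaw": 1},{"slide": [0.66,-0.7,0],"angular": [0,0,0],"jaw": 1},{"slide": [0.75,-0.8,0],"angular": [0,0,0],"jaw": 1},{"slide": [0.85,-0.9,0],"angular": [0,0,0],"jaw": 1},{"slide": [0.94,-1.0,0],"angular": [0,0,0],"jaw": 1}]'

```text
clock: 1.1
tcp_pos: [0.3865, -0.1404, 0.2312]
tcp_rot: [-3.141, -0.0, 0.463]
wrist_force: [0.7, 0.2, -0.4]
finger_gap: 1.002
finger_force: 0.0
```

Call:
send_rows --rows '[{"slide": [0.09,-0.1,0],"angular": [0,0,-0.02],"jaw": 1},{"slide": [0.19,-0.2,0],"angular": [0,0,-0.04],"jaw": 1},{"slide": [0.28,-0.3,0],"angular": [0,0,-0.06],"jaw": 1},{"slide": [0.38,-0.4,0],"angular": [0,0,-0.08],"jaw": 1},{"slide": [0.47,-0.5,0],"angular": [0,0,-0.1],"jaw": 1},{"slide": [0.57,-0.6,0],"angular": [0,0,-0.105],"jaw": 1},{"slide": [0.66,-0.7,0.02],"angular": [0,0,-0.105],"jaw": 1},{"slide": [0.75,-0.8,0.04],"angular": [0,0,-0.105],"jaw": 1},{"slide": [0.83,-0.88,0.06],"angular": [0,0,-0.105],"jaw": 1},{"slide": [0.88,-0.93,0.08],"angular": [0,0,-0.105],"jaw": 1}]'

```text
clock: 2.1
tcp_pos: [0.498, 0.228, 0.2068]
tcp_rot: [-3.141, -0.0, 0.63]
wrist_force: [0.2, -0.2, -0.4]
finger_gap: 0.999
finger_force: 0.0
```

```bash
python3 -c "
from h import *
s=manip.observe();print(s['clock'],s['tcp_pos'],s['tcp_rot'])
go([.497,.228,.069],36)"
```

```text
2.1 [0.49801086 0.22801219 0.20676066] [-3.14108162e+00 -3.47247533e-04  6.30444052e-01]
slide [-0.0029 -0.0017  0.4592] ang [-0.0003 -0.0002  0.0014]
```

Call:
send_rows --rows '[{"slide": [0,0,0.1],"angular": [0,0,0],"jaw": 1},{"slide": [0,0,0.2],"angular": [0,0,0],"jaw": 1},{"slide": [0,0,0.3],"angular": [0,0,0],"jaw": 1},{"slide": [0,0,0.38],"angular": [0,0,0],"jaw": 1},{"slide": [0,0,0.43],"angular": [0,0,0],"jaw": 1},{"slide": [0,0,0.46],"angular": [0,0,0],"jaw": 1},{"slide": [0,0,0.46],"angular": [0,0,0],"jaw": 1}]'

```text
clock: 2.8
tcp_pos: [0.4967, 0.2252, 0.0681]
tcp_rot: [-3.141, 0.003, 0.629]
wrist_force: [0.2, -0.5, -0.1]
finger_gap: 1.002
finger_force: 0.0
```

Call:
send_rows --rows '[{"slide": [0,0,0],"angular": [0,0,0],"jaw": -0.1},{"slide": [0,0,0],"angular": [0,0,0],"jaw": -0.1},{"slide": [0,0,0],"angular": [0,0,0],"jaw": -0.3},{"slide": [0,0,0],"angular": [0,0,0],"jaw": -0.6},{"slide": [0,0,0],"angular": [0,0,0],"jaw": -1},{"slide": [0,0,0],"angular": [0,0,0],"jaw": -1},{"slide": [0,0,0],"angular": [0,0,0],"jaw": -1},{"slide": [0,0,0],"angular": [0,0,0],"jaw": -1}]' --squeeze 45

```text
clock: 3.6
tcp_pos: [0.4969, 0.2272, 0.0705]
tcp_rot: [-3.139, -0.001, 0.628]
wrist_force: [-5.3, 6.7, 7.6]
finger_gap: 0.415
finger_force: 45.1
```

Call:
send_rows --rows '[{"slide": [0,0,-0.03],"angular": [0,0,0],"jaw": -1},{"slide": [0,0,-0.08],"angular": [0,0,0],"jaw": -1},{"slide": [0,0,-0.15],"angular": [0,0,0],"jaw": -1},{"slide": [0,0,-0.22],"angular": [0,0,0],"jaw": -1},{"slide": [0,0,-0.3],"angular": [0,0,0],"jaw": -1},{"slide": [0,0,-0.38],"angular": [0,0,0],"jaw": -1},{"slide": [0,0,-0.45],"angular": [0,0,0],"jaw": -1},{"slide": [0,0,-0.5],"angular": [0,0,0],"jaw": -1},{"slide": [0,0,-0.5],"angular": [0,0,0],"jaw": -1}]'

```text
clock: 4.5
tcp_pos: [0.4987, 0.2258, 0.2213]
tcp_rot: [3.14, -0.004, 0.629]
wrist_force: [0.6, -0.5, -5.0]
finger_gap: 0.415
finger_force: 46.9
```

```bash
python3 -c "
from h import *
s=manip.observe();print(s['wrist_force'],s['finger_gap'])
go([.545,-.1415,.22],-18)
import cv2
a=manip.grab_frame('side');cv2.imwrite('pics/s1.png',cv2.resize(a[40:240,170:400],None,fx=3,fy=3))"
```

```text
[ 0.60183655 -0.54598974 -5.00717621] 0.4154681723201859
slide [-0.5952  1.0808  0.0035] ang [-3.000e-04 -2.500e-03  6.003e-01]
```

View pics/s1.png

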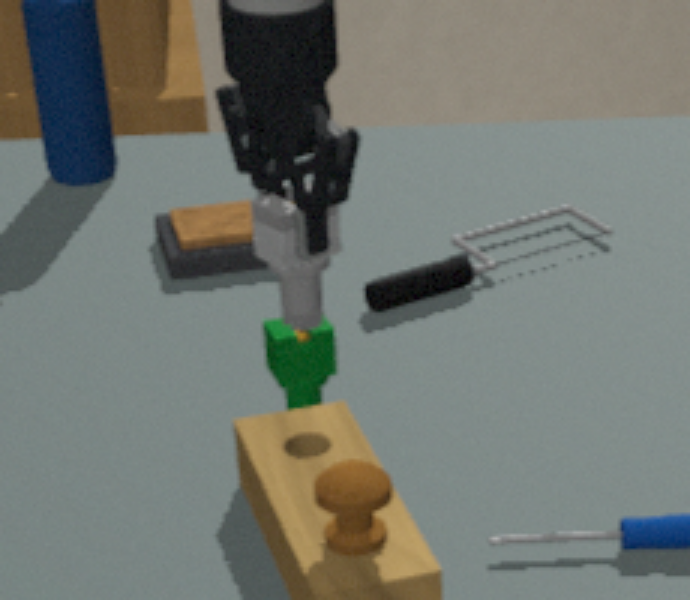

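The head is held upright, with its foot at crop (302,318). Carrying it over to the base.

Call:
send_rows --rows '[{"slide": [-0.04,0.08,0],"angular": [0,0,0.04],"jaw": -1},{"slide": [-0.11,0.19,0],"angular": [0,0,0.1],"jaw": -1},{"slide": [-0.17,0.3,0],"angular": [0,0,0.17],"jaw": -1},{"slide": [-0.23,0.42,0],"angular": [0,0,0.24],"jaw": -1},{"slide": [-0.3,0.54,0],"angular": [0,0,0.31],"jaw": -1},{"slide": [-0.36,0.66,0],"angular": [0,0,0.38],"jaw": -1},{"slide": [-0.42,0.77,0],"angular": [0,0,0.45],"jaw": -1},{"slide": [-0.48,0.88,0],"angular": [0,0,0.52],"jaw": -1},{"slide": [-0.53,0.96,0],"angular": [0,0,0.57],"jaw": -1},{"slide": [-0.55,1.0,0],"angular": [0,0,0.6],"jaw": -1}]'

```text
clock: 5.55
tcp_pos: [0.5397, -0.1165, 0.2176]
tcp_rot: [3.141, 0.003, -0.319]
wrist_force: [-0.1, 0.6, -4.7]
finger_gap: 0.417
finger_force: 47.2
```

```bash
python3 -c "
from h import *
go([.545,-.1415,.15],-18)"
```

```text
slide [0.0435 0.0733 0.2251] ang [ 0.0005  0.0017 -0.0028]
```

Call:
send_rows --rows '[{"slide": [0.02,0.03,0.06],"angular": [0,0,0],"jaw": -1},{"slide": [0.04,0.07,0.13],"angular": [0,0,0],"jaw": -1},{"slide": [0.044,0.073,0.18],"angular": [0,0,0],"jaw": -1},{"slide": [0.044,0.073,0.215],"angular": [0,0,0],"jaw": -1},{"slide": [0.044,0.073,0.225],"angular": [0,0,0],"jaw": -1},{"slide": [0.044,0.073,0.225],"angular": [0,0,0],"jaw": -1}]'

```text
clock: 6.15
tcp_pos: [0.5459, -0.1383, 0.1512]
tcp_rot: [-3.141, 0.002, -0.313]
wrist_force: [0.1, -0.4, -5.0]
finger_gap: 0.41
finger_force: 46.9
```

```bash
python3 - <<'E'
from h import *
s=manip.observe();print(s['tcp_pos'],s['tcp_rot'])
a=manip.grab_frame('side');b=manip.grab_frame('top');cv2.imwrite('pics/s2r.png',a);cv2.imwrite('pics/t2r.png',b)
A=cv2.resize(a[210:330,245:355],None,fx=4,fy=4,interpolation=cv2.INTER_CUBIC)
B=cv2.resize(b[210:310,335:425],None,fx=4,fy=4,interpolation=cv2.INTER_CUBIC)
o=np.zeros((480,800,3),np.uint8);o[:480,:440]=A;o[:400,440:]=B
cv2.imwrite('pics/c2.png',o)
foot=s['tcp_pos']-[0,0,.0575]
print("foot pred side",(proj('side',foot)-[245,210])*4)
E
```

```text
[ 0.54594383 -0.13828656  0.15115757] [-3.14119422e+00  1.70748020e-03 -3.13201651e-01]
foot pred side [[216.2667448  271.55050875]]
```

View pics/c2.png

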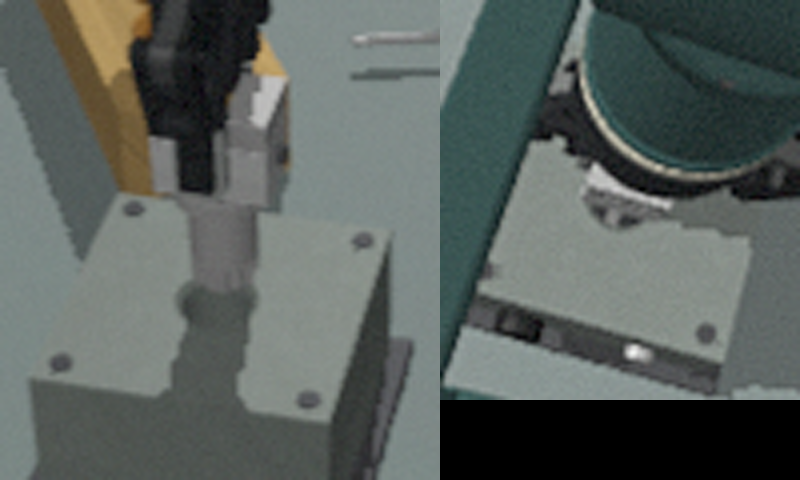

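```bash
python3 - <<'E'
from h import *
f=lambda x,y:(245+(x-1.5)/4,210+(y-1.5)/4)
print(back('side',f(223,272.5),.0937),back('side',f(218,302),.08),back('side',f(218,304),.08))
# bore: dark-blob fit in both initial pictures
for n,(x,y,w,h) in {'top':(360,240,40,38),'side':(280,270,40,30)}.items():
    g=cv2.GaussianBlur(cv2.cvtColor(cv2.imread(f'pics/{n}0.png'),cv2.COLOR_BGR2GRAY),(3,3),0)[y:y+h,x:x+w]
    t,m=cv2.threshold(g,0,255,cv2.THRESH_BINARY_INV+cv2.THRESH_OTSU)
    c=cv2.convexHull(max(cv2.findContours(m,0,1)[0],key=cv2.contourArea));e=cv2.fitEllipse(c)
    uv=np.array(e[0])+[x,y];print(n,uv,e[1],back(n,uv,.08))
E
```

```text
[ 0.54823522 -0.13816358  0.0937    ] [ 0.54543181 -0.14165453  0.08      ] [ 0.54537559 -0.14300237  0.08      ]
top [379.69193268 258.06718254] (16.278169631958008, 17.315471649169922) [ 0.54337567 -0.14191308  0.08      ]
side [298.73398972 285.041049  ] (13.576457977294922, 19.926115036010742) [ 0.54475733 -0.14136759  0.08      ]
```

```bash
python3 -c "
from h import *
print(manip.observe()['tcp_pos']);go([.5429,-.1418,.146],-18)"
```

```text
[ 0.54691915 -0.1387697   0.1523388 ]
slide [-0.0097  0.0137  0.0211] ang [-0.0001 -0.0005  0.0006]
```

Call:
send_rows --rows '[{"slide": [-0.005,0.007,0.01],"angular": [0,0,0],"jaw": -1},{"slide": [-0.01,0.014,0.015],"angular": [0,0,0],"jaw": -1},{"slide": [-0.01,0.014,0.015],"angular": [0,0,0],"jaw": -1},{"slide": [-0.01,0.014,0.015],"angular": [0,0,0],"jaw": -1},{"slide": [-0.01,0.014,0.015],"angular": [0,0,0],"jaw": -1}]'

```text
clock: 6.75
tcp_pos: [0.5425, -0.1422, 0.1475]
tcp_rot: [-3.141, -0.0, -0.314]
wrist_force: [0.3, -0.2, -4.9]
finger_gap: 0.414
finger_force: 46.9
```

```bash
python3 - <<'E'
from h import *
s=manip.observe();print(s['tcp_pos'],s['tcp_rot'])
a=manip.grab_frame('side')
cv2.imwrite('pics/c3.png',cv2.resize(a[250:320,260:340],None,fx=8,fy=8,interpolation=cv2.INTER_CUBIC))
go([.5429,-.1418,.146],-18)
E
```

```text
[ 0.54247432 -0.1422144   0.14748465] [-3.14147628e+00 -3.47500478e-04 -3.13912384e-01]
slide [ 0.001  -0.0017  0.0048] ang [-0.0001 -0.0002  0.0002]
```

View pics/c3.png

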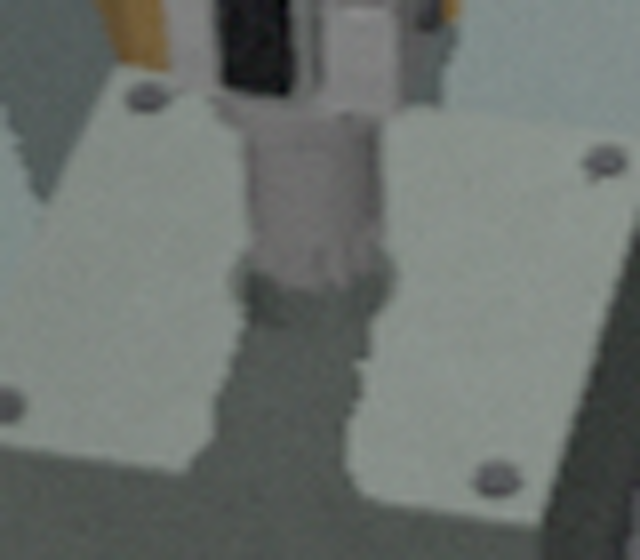

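The shank (crop columns 248–382) is centred over the bore (235–395). Lowering it into the mouth.

Call:
send_rows --rows '[{"slide": [0.0,0,0.01],"angular": [0,0,0],"jaw": -1},{"slide": [0.0,0,0.02],"angular": [0,0,0],"jaw": -1},{"slide": [0.0,0,0.03],"angular": [0,0,0],"jaw": -1},{"slide": [0.0,0,0.04],"angular": [0,0,0],"jaw": -1},{"slide": [0.0,0,0.05],"angular": [0,0,0],"jaw": -1},{"slide": [0.0,0,0.05],"angular": [0,0,0],"jaw": -1}]'

```text
clock: 7.4
tcp_pos: [0.5419, -0.142, 0.1317]
tcp_rot: [-3.141, 0.001, -0.314]
wrist_force: [-1.1, -0.4, -6.3]
finger_gap: 0.418
finger_force: 46.9
```

Call:
send_rows --rows '[{"slide": [0.0,0,0.015],"angular": [0,0,0],"jaw": -1},{"slide": [0.0,0,0.03],"angular": [0,0,0],"jaw": -1},{"slide": [0.0,0,0.045],"angular": [0,0,0],"jaw": -1},{"slide": [0.0,0,0.06],"angular": [0,0,0],"jaw": -1},{"slide": [0.0,0,0.075],"angular": [0,0,0],"jaw": -1},{"slide": [0.0,0,0.08],"angular": [0,0,0],"jaw": -1},{"slide": [0.0,0,0.08],"angular": [0,0,0],"jaw": -1}]'

```text
clock: 8.1
tcp_pos: [0.5422, -0.1421, 0.1079]
tcp_rot: [-3.142, 0.001, -0.314]
wrist_force: [0.4, -0.6, -6.7]
finger_gap: 0.417
finger_force: 47.1
```

Next, small steps down until it touches the bar or drops past it.

Call:
send_rows --rows '[{"slide": [0.0,0,0.004],"angular": [0,0,0],"jaw": -1},{"slide": [0.0,0,0.008],"angular": [0,0,0],"jaw": -1},{"slide": [0.0,0,0.012],"angular": [0,0,0],"jaw": -1},{"slide": [0.0,0,0.016],"angular": [0,0,0],"jaw": -1},{"slide": [0.0,0,0.02],"angular": [0,0,0],"jaw": -1},{"slide": [0.0,0,0.02],"angular": [0,0,0],"jaw": -1}]'

```text
clock: 8.7
tcp_pos: [0.5422, -0.1421, 0.1021]
tcp_rot: [-3.141, 0.0, -0.314]
wrist_force: [-1.2, 0.2, -6.5]
finger_gap: 0.416
finger_force: 47.0
```

Call:
send_rows --rows '[{"slide": [0.0,0,0.002],"angular": [0,0,0],"jaw": -1},{"slide": [0.0,0,0.004],"angular": [0,0,0],"jaw": -1},{"slide": [0.0,0,0.006],"angular": [0,0,0],"jaw": -1},{"slide": [0.0,0,0.006],"angular": [0,0,0],"jaw": -1}]'

```text
clock: 9.1
tcp_pos: [0.5422, -0.142, 0.1004]
tcp_rot: [-3.141, 0.0, -0.314]
wrist_force: [-0.5, 0.6, -4.5]
finger_gap: 0.41
finger_force: 47.0
```

Call:
send_rows --rows '[{"slide": [0.0,0,0.002],"angular": [0,0,0],"jaw": -1},{"slide": [0.0,0,0.004],"angular": [0,0,0],"jaw": -1},{"slide": [0.0,0,0.006],"angular": [0,0,0],"jaw": -1},{"slide": [0.0,0,0.006],"angular": [0,0,0],"jaw": -1}]'

```text
clock: 9.5
tcp_pos: [0.5422, -0.1421, 0.0986]
tcp_rot: [-3.141, 0.0, -0.314]
wrist_force: [-1.9, 0.9, -3.9]
finger_gap: 0.415
finger_force: 47.0
```

Call:
send_rows --rows '[{"slide": [0.0,0,0.002],"angular": [0,0,0],"jaw": -1},{"slide": [0.0,0,0.004],"angular": [0,0,0],"jaw": -1},{"slide": [0.0,0,0.004],"angular": [0,0,0],"jaw": -1}]'

```text
clock: 9.8
tcp_pos: [0.5422, -0.1421, 0.0974]
tcp_rot: [-3.141, 0.0, -0.314]
wrist_force: [-1.1, 2.2, -4.4]
finger_gap: 0.416
finger_force: 47.0
```

No contact at the expected stand-off height (TCP 0.1015), so the slot is probably over the bar. Continuing gently.

Call:
send_rows --rows '[{"slide": [0.0,0,0.002],"angular": [0,0,0],"jaw": -1},{"slide": [0.0,0,0.004],"angular": [0,0,0],"jaw": -1},{"slide": [0.0,0,0.006],"angular": [0,0,0],"jaw": -1},{"slide": [0.0,0,0.006],"angular": [0,0,0],"jaw": -1}]'

```text
clock: 10.2
tcp_pos: [0.5422, -0.1421, 0.0956]
tcp_rot: [-3.141, 0.0, -0.314]
wrist_force: [-1.7, 1.7, -4.3]
finger_gap: 0.413
finger_force: 47.1
```

Call:
send_rows --rows '[{"slide": [0.0,0,0.002],"angular": [0,0,0],"jaw": -1},{"slide": [0.0,0,0.004],"angular": [0,0,0],"jaw": -1},{"slide": [0.0,0,0.006],"angular": [0,0,0],"jaw": -1},{"slide": [0.0,0,0.006],"angular": [0,0,0],"jaw": -1}]'

```text
clock: 10.6
tcp_pos: [0.5422, -0.1421, 0.0938]
tcp_rot: [-3.141, 0.0, -0.314]
wrist_force: [-2.2, 2.1, -3.8]
finger_gap: 0.417
finger_force: 47.1
```

Call:
send_rows --rows '[{"slide": [0.0,0,0.002],"angular": [0,0,0],"jaw": -1},{"slide": [0.0,0,0.004],"angular": [0,0,0],"jaw": -1},{"slide": [0.0,0,0.004],"angular": [0,0,0],"jaw": -1}]'

```text
clock: 10.9
tcp_pos: [0.5422, -0.1421, 0.0926]
tcp_rot: [-3.141, 0.0, -0.314]
wrist_force: [-2.1, 1.2, -4.7]
finger_gap: 0.416
finger_force: 47.1
```

Call:
send_rows --rows '[{"slide": [0.0,0,0.002],"angular": [0,0,0],"jaw": -1},{"slide": [0.0,0,0.003],"angular": [0,0,0],"jaw": -1},{"slide": [0.0,0,0.003],"angular": [0,0,0],"jaw": -1}]'

```text
clock: 11.2
tcp_pos: [0.5423, -0.1421, 0.0925]
tcp_rot: [-3.142, -0.0, -0.314]
wrist_force: [-5.1, 4.1, 3.7]
finger_gap: 0.414
finger_force: 48.2
```

The flange met the face at TCP 0.0925, exactly the seated height. Releasing and retreating.

Call:
send_rows --rows '[{"slide": [0,0,0],"angular": [0,0,0],"jaw": 0},{"slide": [0,0,0],"angular": [0,0,0],"jaw": 0.3},{"slide": [0,0,0],"angular": [0,0,0],"jaw": 0.7},{"slide": [0,0,0],"angular": [0,0,0],"jaw": 1},{"slide": [0,0,0],"angular": [0,0,0],"jaw": 1},{"slide": [0,0,0],"angular": [0,0,0],"jaw": 1},{"slide": [0,0,0],"angular": [0,0,0],"jaw": 1}]'

```text
clock: 11.9
tcp_pos: [0.5424, -0.1422, 0.0918]
tcp_rot: [-3.142, 0.0, -0.314]
wrist_force: [-0.0, -0.1, 1.0]
finger_gap: 1.001
finger_force: 0.0
```

Call:
send_rows --rows '[{"slide": [0,0,-0.03],"angular": [0,0,0],"jaw": 1},{"slide": [0,0,-0.08],"angular": [0,0,0],"jaw": 1},{"slide": [0,0,-0.16],"angular": [0,0,0],"jaw": 1},{"slide": [0,0,-0.26],"angular": [0,0,0],"jaw": 1},{"slide": [0,0,-0.36],"angular": [0,0,0],"jaw": 1},{"slide": [0,0,-0.45],"angular": [0,0,0],"jaw": 1},{"slide": [0,0,-0.5],"angular": [0,0,0],"jaw": 1},{"slide": [0,0,-0.5],"angular": [0,0,0],"jaw": 1}]'

```text
clock: 12.7
tcp_pos: [0.544, -0.1428, 0.245]
tcp_rot: [3.141, -0.006, -0.314]
wrist_force: [0.8, 0.0, 0.1]
finger_gap: 1.001
finger_force: 0.0
```

```bash
python3 - <<'E'
from h import *
a=manip.grab_frame('side')
cv2.imwrite('pics/c4.png',cv2.resize(a[170:350,230:360],None,fx=3.3,fy=3.3,interpolation=cv2.INTER_CUBIC))
E
```

```text
(no output)
```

View pics/c4.png

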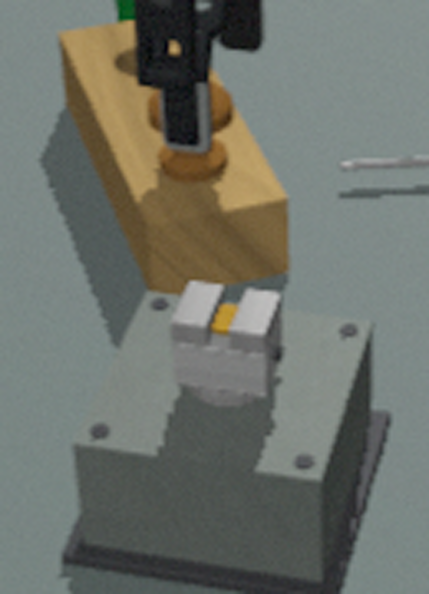

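The head sits upright with its flange flush on the base (crop about (225,345)), the gripper is clear above it, and the wooden head is still in the rack.

```bash
python3 -c "
from rig import manip
print(manip.hand_in())"
```

```text
the job is handed in; nothing more can be done
None
```

The vice head is seated flush in the grey base with its slot over the drive bar, released with the arm clear, and the job was handed in at about 13 s; no verdict came back.

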